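# Stack two bail-arm sample trays

## Task

Stack the tray with two jars on the tray with three jars. First swing both bail arms of the three-jar tray in over its mouth until they lie on its rims, then set the two-jar tray down gently on those arms, centred and in line with the tray below, jars upright in their trays; leave the three-jar tray and everything else on the bench in place.

Things in the scene. Friction and masses are not known exactly. Their poses are not given: they have to be found in the camera images.
- full_tray: tray holding three jars: narrow stainless steel, open top, 180 mm long (own x), 60 wide (y), 66 high, vertical walls and floor 3 mm thick, loose on the bench, 0.6 to 0.85 kg with jars. Origin: centre of underside, z up. Each end has a bail arm: 8 mm rod bent to a U, straight crossbar 71 mm long across the width, legs outside the long walls
- full_tray_bail_a (a joint): bail arm at the three-jar tray's +x end. 0: fully in, crossbar lying on the rims, its centre line 41.4 mm from the tray's middle along x, 70.5 above the underside. 1.17: upright. 2.2: fully out, leaning out beyond the end, 30 deg above level, on a stop. Starts past upright, outward (1.4 to 2.2). Stiff: stays where left; 1 N at the bar swings it
- full_tray_bail_b (a joint): the same for the bail arm at the three-jar tray's -x end, mirrored (also 0 in, 1.17 upright, 2.2 out). Both swing freely when pushed along their arc; pressed straight down while still steep, a bar can bind under the fingertip
- full_tray_bail_a_bar (a point): middle of the crossbar (on its centre line) of the bail arm at the three-jar tray's +x end. It turns at 42 mm radius about a pivot line 80 mm from the tray's middle along x, 54 mm above the underside
- full_tray_bail_b_bar (a point): middle of the crossbar (on its centre line) of the bail arm at the three-jar tray's -x end. It turns at 42 mm radius about a pivot line 80 mm from the tray's middle along x, 54 mm above the underside
- part_tray: tray holding two jars, one at each end, middle empty: otherwise the same, its own bail arms out (they may stay so). Origin: centre of underside, x along its length, z up. 0.55 to 0.7 kg with jars. Can be gripped across its 60 mm width at mid-length, where the walls are plain. Resting on the other's swung-in arms, its underside is 74.5 mm above the other's
- jar1: amber sample jar with a white lid, 44 mm diameter, 52 mm tall, loose in the three-jar tray; origin: centre of its underside
- jar2: amber sample jar with a white lid, 44 mm diameter, 52 mm tall, loose in the three-jar tray; origin: centre of its underside
- jar3: amber sample jar with a white lid, 44 mm diameter, 52 mm tall, loose in the three-jar tray; origin: centre of its underside
- jar4: amber sample jar with a white lid, 44 mm diameter, 52 mm tall, loose in the two-jar tray; origin: centre of its underside
- jar5: amber sample jar with a white lid, 44 mm diameter, 52 mm tall, loose in the two-jar tray; origin: centre of its underside
- oil_bottle: amber glass oil bottle with a blue cap, 50 mm diameter, 105 mm tall, standing between the two trays; a bystander, origin at the centre of its underside
- beaker: glass beaker, 62 mm across the rim, 85 mm tall; a bystander, origin at the centre of its underside
- flash_cup: small brass flash cup with a flange, 72 mm across, 54 mm tall; a bystander, origin at the centre of its underside
- wash_bottle: white plastic bottle with a red cap, 60 mm diameter, 150 mm tall; a bystander, origin at the centre of its underside
- tall_bottle: clear bottle with a blue cap, 66 mm diameter, 170 mm tall; a bystander, origin at the centre of its underside
- pen: grey pen lying on the bench, 130 mm long, 10 mm thick; a bystander, origin at the middle of its length
- weight: plain steel cylinder weight, 50 mm diameter, 40 mm tall; a bystander, origin at the centre of its underside
Mind the look-alikes: they are no part of the job. Leave any orange or purple look-alike of the part_tray alone.

How it is judged:
On the way:
1. both bail arms of the three-jar tray lie swung in, while the two-jar tray has not yet been moved over it (value of joint each of full_tray_bail_a, full_tray_bail_b below 0.12 rad and horizontal distance between part_tray and full_tray above 0.12 m), for 0.2 s.
At the end, for the whole second after the job is handed in: Lower bail arms in (0.12 rad). The two-jar tray rests on them, underside 74.5 mm (5) above the other's, centred to 15 mm along and 10 mm across, in line to 0.1 rad, level to 0.06 (lower 0.05). Every jar upright (0.15) on its tray's floor (6 mm), within 75 mm of its middle (value of joint each of full_tray_bail_a, full_tray_bail_b below 0.12 rad and x of part_tray in the frame of full_tray between -0.015 and 0.015 m and y of part_tray in the frame of full_tray between -0.01 and 0.01 m and z of part_tray in the frame of full_tray between 0.0695 and 0.0795 m and angle between the x axis of part_tray and the x axis of full_tray, either way round below 0.1 rad and angle between part_tray's own z axis and vertical below 0.06 rad and linear speed of part_tray below 0.02 m/s and angle between full_tray's own z axis and vertical below 0.05 rad and horizontal distance between each of jar1, jar2, jar3 and full_tray below 0.075 m and angle between each of jar1, jar2, jar3, jar4, jar5's own z axis and vertical below 0.15 rad and z of jar1 in the frame of full_tray between -0.003 and 0.009 m and z of jar2 in the frame of full_tray between -0.003 and 0.009 m and z of jar3 in the frame of full_tray between -0.003 and 0.009 m and horizontal distance between each of jar4, jar5 and part_tray below 0.075 m and z of jar4 in the frame of part_tray between -0.003 and 0.009 m and z of jar5 in the frame of part_tray between -0.003 and 0.009 m); the robot touches nothing.
It fails at once if a sample jar tips over (angle between any of jar1, jar2, jar3, jar4, jar5's own z axis and vertical above 0.6 rad).
It fails at once if the three-jar tray is pushed more than 40 mm from its place (distance of full_tray from where it was at the start of the episode above 0.04 m).
It fails at once if the two-jar tray is banged down on the other tray (over 40 N) (contact force between part_tray and full_tray above 40 N).
It fails at once if another thing on the bench is moved more than 30 mm (distance of any of oil_bottle, beaker, flash_cup, wash_bottle, tall_bottle, pen, weight from where it was at the start of the episode above 0.03 m).
It also fails if it takes over 72 s, if anything falls off the work surface, if the arm or the gripper's body presses on something with over 40 N, if the wrist force passes 120 N, or if a joint passes its speed limit or range.

## Robot

A 7-joint arm with a two-finger parallel gripper is mounted at the origin on the work surface. World frame = base frame: x ahead of the robot, y to its left, z up, the work surface at z = 0. Lengths are in m, angles in rad, forces in N, time in s.
With the tool pointing down it reaches from about 0.4 to 0.85 m from the base axis. Payload 10.4 kg.
Tool frame: the origin (TCP) lies on the mounting face of the last link; the fingertips stand r.tips_ahead ahead of it and the grasp point (between the pads) lies 164 mm ahead of it (r.tips_ahead is the distance from the TCP to the fingertips, in m); z points along the fingers, y is the line along which they close (so a half turn about z gives the same grasp; the last joint's range is limited). The gripper opens to 87 mm and grips with 3 to 60 N. Pads are 19 mm wide; open, the fingers measure 117 mm over their backs; the gripper's body (75 mm by 190 mm) begins 51 mm behind the grasp point.
Start: joints at [1.138, 0.332, -0.065, 1.46, 0.022, 1.35, -0.088], TCP at [0.249, -0.573, 0.405] pointing down, gripper open.
Joint ranges: [-2.6, 2.6], [-0.5, 2.12], [-1.47, 1.34], [0.16, 2.42], [-1.27, 4.41], [0.06, 2.06], [-2.6, 2.6]. Speed limits (rad/s): [2.22, 2.22, 2.79, 2.79, 3.14, 3.14, 3.14].

## Interface

Orientations are given as a unit quaternion [x, y, z, w].
In Python, from bench import telemetry, imaging, job, r gives the robot as it stands.
- The arm moves only by the tool move_arm, never from a script. Its argument "steps" is a list of rows, each an object of numbers: "dx", "dy", "dz": the shift along the tool's x, y, z in cm; "spin": the turn about the tool's z in rad. In form: [{"dx": .., "dy": .., "dz": .., "spin": ..}, ...]. A call has 1 to 12 rows; each row shifts and turns the commanded pose from where the row before left it, along the tool's axes as they then stand; what a row does not reach is not made up. A row lasts 1/10 s, in which the tool goes at most 50 mm and 8.59 degrees, less where a joint would pass 70% of its speed; a pose out of reach is approached as far as the arm can. A call with a gripper value outside its range is refused whole. "claw" is the finger opening in cm, from 0 to 8.7, set as the call begins (left out, the last holds). The fingers move at their own pace and stop on an object; "squeeze" is the grip in N (left out, the last holds). Time passes only in rows, so rows that do not move let the fingers close. It gives the time, the measured TCP pose, the force, the opening and the grip force at its end, in the units of the state.
- telemetry.read_state(): the state, without advancing time (a new reading comes with each control period).
- imaging.camera(name): name is "side" or "top"; returns a dict with "img" (480x640x3 uint8, red, green, blue), "camera_matrix" (3x3 intrinsics, pixels), "R" (3x3) and "t" (3): a world point X has camera coordinates R X + t. Camera axes: x right, y down, z forward; pixel columns grow to the right and rows downward; lengths in m; the calibration is good to about 2 mm. A picture is of the moment at which its call begins. There is no depth.
- job.close_job(): hands the job in; it is judged then, once.
The state is a dict: "time": time; "joint_positions": joint angles; "joint_vel": joint speeds; "joint_torque": joint torques, N m; "ee_pos": TCP position; "eef_rot": TCP orientation; "ft_force": force on the tool from outside, world axes, zero at the start; "torque": the same for the moment, N m; "width": finger opening in m; "grip_force": force on a finger pad.
Only numpy, scipy, OpenCV 4.12 (cv2) and the standard library are available. Lean on these libraries where they do the work, as an engineer would, in place of code of your own. Each camera call takes 0.05 s, during which the arm holds its last target. There are 200 camera calls.

## Working session

There is one attempt and no reset: what is moved stays moved. The work goes in short steps, Python scripts to look and compute and a tool call to move; the robot and the scene stay as the last step left them, time stands still between calls to the robot, and variables do not carry over. Pictures are saved under pics/ and viewed, at most 10 in all, crops included, and the job is handed in when it is done.

Besides the shell and the picture viewer there is one more tool, called after ">>>" as a command line: name --argument value ..., lists and objects as JSON in quotes. move_arm: Moves the arm, as the interface text tells. Its arguments: {"type":"object","properties":{"steps":{"type":"array","items":{"type":"object","properties":{"dx":{"type":"number"},"dy":{"type":"number"},"dz":{"type":"number"},"spin":{"type":"number"}}}},"claw":{"type":"number"},"squeeze":{"type":"number"}},"required":["steps"]}

```bash
mkdir -p pics; ls; cat > h.py <<'E'
import numpy as np, cv2
from bench import telemetry, imaging, job, r
def snap(n,f=None):
    c=imaging.camera(n)
    if f: cv2.imwrite('pics/'+f,c['img'][:,:,::-1])
    return c
def ray(c,p,z):
    K,R,t=map(np.array,(c['camera_matrix'],c['R'],c['t']))
    o=-R.T@t; d=R.T@np.linalg.inv(K)@np.array([p[0],p[1],1.]); return o+d*(z-o[2])/d[2]
def proj(c,X):
    K,R,t=map(np.array,(c['camera_matrix'],c['R'],c['t'])); q=K@(R@np.array(X)+t); return q[:2]/q[2]
E
python3 - <<'E'
from h import *
import pickle
c=snap('top','top0.png'); s=snap('side','side0.png'); pickle.dump((c,s),open('c0.pkl','wb'))
for k in (c,s): print(-np.array(k['R']).T@k['t'],np.array(k['R']).round(2).tolist(), np.array(k['camera_matrix']).tolist())
S=telemetry.read_state(); print(S['time'],S['ee_pos'],S['eef_rot'],r.tips_ahead,S['width'])
E
```

```text
pics
[ 0.37663019 -0.01447126  1.2279944 ] [[0.01, -1.0, -0.02], [-0.99, -0.0, -0.11], [0.11, 0.02, -0.99]] [[438.81916799756766, 0.0, 313.6969023672175], [0.0, 438.81916799756766, 240.12920358352582], [0.0, 0.0, 1.0]]
[0.06484537 0.90679449 1.13578287] [[-0.9, -0.43, -0.01], [-0.31, 0.66, -0.69], [0.31, -0.62, -0.72]] [[547.0406552724085, 0.0, 321.3966963728166], [0.0, 547.0406552724085, 241.62952777952373], [0.0, 0.0, 1.0]]
0.1 [ 0.24896944 -0.57313909  0.4040667 ] [ 9.79080967e-01  2.03470104e-01 -1.43666890e-04 -5.96073607e-04] 0.1822 0.08745727269594959
```

View pics/top0.png

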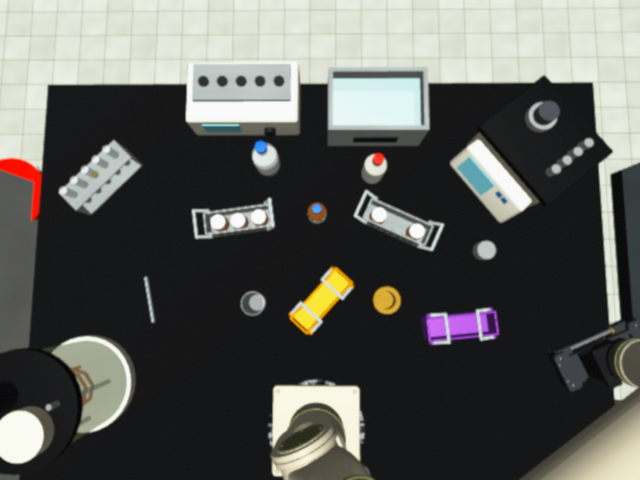

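View pics/side0.png

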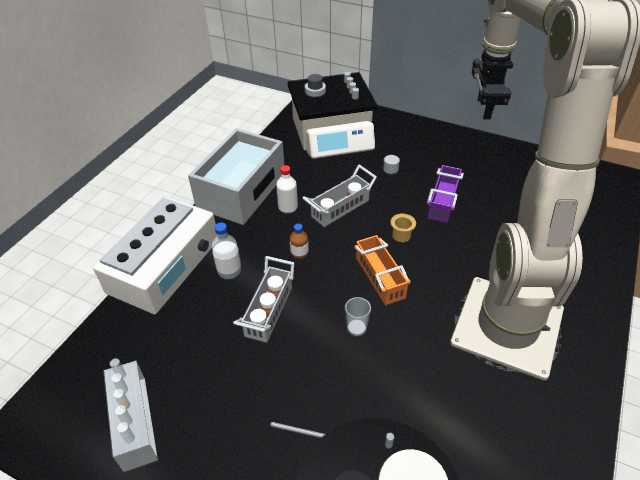

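The three-jar tray is at about (235,219) in the top view and (267,300) in the side view. The two-jar tray is at about (398,221) in the top view and (341,198) in the side view. The orange and purple trays are look-alikes. I'll enlarge both trays in each view.

```bash
python3 - <<'E'
from h import *
import pickle
c,s=pickle.load(open('c0.pkl','rb'))
def cr(k,x,y,w,h,f): return cv2.resize(k['img'][y:y+h,x:x+w],None,fx=f,fy=f,interpolation=cv2.INTER_CUBIC)[:,:,::-1]
a=cr(c,185,190,100,75,4);b=cr(c,350,185,100,75,4);d=cr(s,225,250,100,100,3);e=cr(s,295,155,100,100,3)
o=np.zeros((600,800,3),np.uint8);o[:300,:400]=a;o[:300,400:]=b;o[300:,:300]=d;o[300:,400:700]=e
cv2.imwrite('pics/crops.png',o)
for k,n in((c,'top'),(s,'side')):
  h=cv2.cvtColor(k['img'],cv2.COLOR_RGB2HSV)
  m=((h[:,:,2]>225)&(h[:,:,1]<30)).astype(np.uint8)
  N,_,st,ce=cv2.connectedComponentsWithStats(m)
  for i in range(1,N):
    if 40<st[i,4]<600: print(n,st[i],ce[i].round(1),ray(k,ce[i],0.055).round(3))
E
```

```text
top [ 0  0  8 12 82] [3. 5.] [1.184 0.911 0.055]
top [ 10   0  22  10 207] [20.7  4.3] [1.186 0.859 0.055]
top [ 33   0  25  12 264] [44.6  5.1] [1.183 0.789 0.055]
top [ 59   0  23  11 252] [70.  5.] [1.183 0.715 0.055]
top [ 83   0  24  11 261] [94.5  5. ] [1.183 0.643 0.055]
top [110   0  22  10 200] [120.5   4.1] [1.185 0.568 0.055]
top [133   0  25  11 260] [144.8   5. ] [1.182 0.497 0.055]
top [159   0  24  10 237] [170.4   4.5] [1.183 0.423 0.055]
top [184   0  24  10 237] [195.4   4.5] [1.182 0.351 0.055]
top [210   0  23   9 189] [221.3   3.8] [1.184 0.276 0.055]
top [234   0  25  11 244] [245.6   4.5] [1.181 0.206 0.055]
top [260   0  24  10 219] [271.5   4.1] [1.182 0.132 0.055]
top [285   0  24  10 220] [296.6   4.1] [1.181 0.06  0.055]
top [312   0  23   8 174] [323.1   3.4] [ 1.183 -0.015  0.055]
top [336   0  24  10 224] [347.8   4.2] [ 1.18  -0.086  0.055]
top [362   0  24   9 214] [373.5   4. ] [ 1.18  -0.159  0.055]
top [387   0  25   9 215] [398.7   3.9] [ 1.18  -0.23   0.055]
top [414   0  23   8 153] [425.5   2.9] [ 1.182 -0.306  0.055]
top [438   0  25   9 205] 
[... 9032 characters left out ...]
.558 0.307 0.055]
side [627 327  13  51 489] [634.3 354. ] [-0.273  0.002  0.055]
side [  0 364  28  34 520] [  9.  379.2] [0.967 0.656 0.055]
side [  7 375  24  25  46] [ 18.8 387.2] [0.932 0.661 0.055]
side [111 374  10   8  57] [115.4 377.4] [0.755 0.552 0.055]
side [625 376  15  30 363] [632.5 390.6] [-0.277  0.101  0.055]
side [113 389   9   9  60] [117.2 393.1] [0.726 0.58  0.055]
side [622 403  18  33 405] [629.9 418.1] [-0.277  0.17   0.055]
side [115 406  10   8  55] [119.1 410.1] [0.696 0.61  0.055]
side [117 423  10   9  68] [121.5 427.1] [0.667 0.637 0.055]
side [616 463  24  17 308] [626.7 472.7] [-0.281  0.291  0.055]
side [  0 471  11   9  62] [  3.7 476.1] [0.81  0.815 0.055]
```

View pics/crops.png

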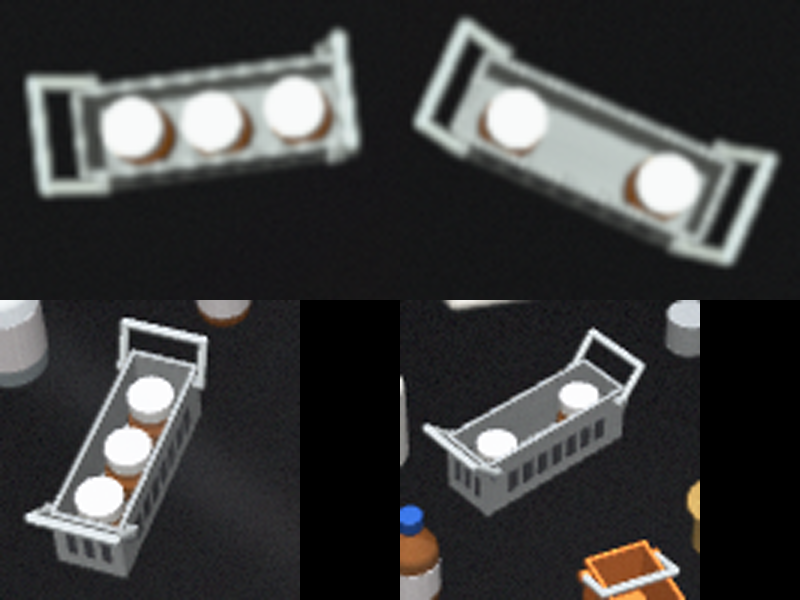

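The crops show the three-jar tray with bail "left" (+y end) well out and bail "right" only slightly past upright. The two-jar tray has both bails out. Next I'll cast rays onto the rim plane (z = 0.066) to get the tray frames from both views.

```bash
python3 - <<'E'
from h import *
import pickle
c,s=pickle.load(open('c0.pkl','rb'))
o=np.zeros((600,800,3),np.uint8)
for i,(ctr,yaw) in enumerate([((0.559,0.216),1.66),((0.552,-0.218),1.15)]):
  for j,k in enumerate((c,s)):
    uu,vv=np.meshgrid(np.arange(400),np.arange(300)); u=(uu-200)/1.6e3; v=-(vv-150)/1.6e3
    X=np.stack([ctr[0]+u*np.cos(yaw)-v*np.sin(yaw),ctr[1]+u*np.sin(yaw)+v*np.cos(yaw),0*u+0.066],-1).reshape(-1,3)
    q=(X@np.array(k['R']).T+k['t'])@np.array(k['camera_matrix']).T; q=(q[:,:2]/q[:,2:]).astype(np.float32).reshape(300,400,2)
    w=cv2.remap(k['img'],q[...,0],q[...,1],cv2.INTER_CUBIC)[:,:,::-1].copy()
    for t in range(0,400,80): w[::4,t+39:t+40]=(0,255,0)
    for t in range(30,300,48): w[t+24:t+25,::4]=(0,255,0)
    o[j*300:j*300+300,i*400:i*400+400]=w
cv2.imwrite('pics/rect.png',o)
E
```

```text
(no output)
```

View pics/rect.png

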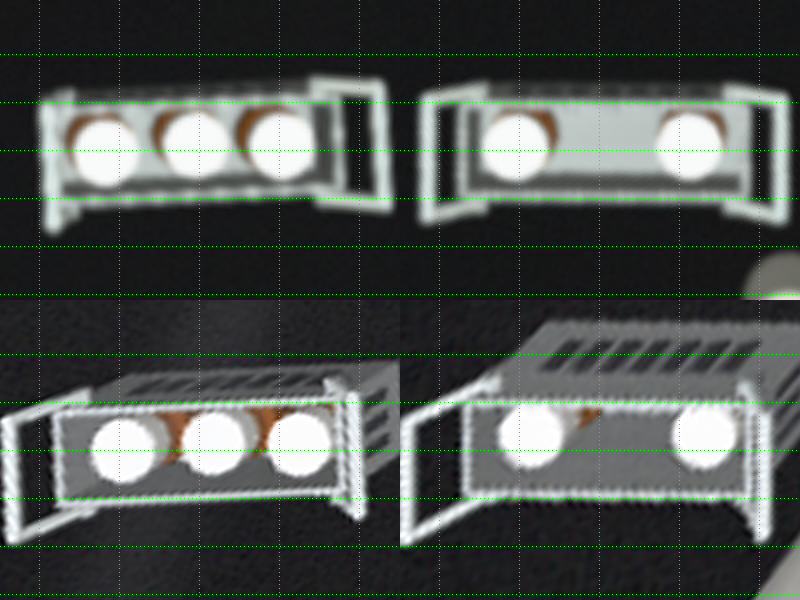

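In the rectified picture the full tray's rim is centred near panel pixel (200,152) and rotated about +0.035 rad from my guess. The part tray's rim is centred near (605,151), with almost no rotation error. I'll refine this numerically and triangulate the bars.

```bash
cat >> h.py <<'E'
def rim(k,ctr,yaw,z,half=0.04,vs=(28.5,-28.5)):
    """fit both long rims: returns (v offset, dyaw) for each"""
    g=cv2.cvtColor(k['img'],cv2.COLOR_RGB2GRAY).astype(np.float32); out=[]
    for v0 in vs:
        P=[]
        for u in np.linspace(-half,half,33):
            v=np.arange(v0-6,v0+6.1,.25)/1e3
            X=np.stack([ctr[0]+u*np.cos(yaw)-v*np.sin(yaw),ctr[1]+u*np.sin(yaw)+v*np.cos(yaw),0*v+z],1)
            q=np.array([proj(k,x) for x in X],np.float32)[None]
            w=cv2.remap(g,q[...,0],q[...,1],cv2.INTER_CUBIC)[0]; w=np.clip(w-np.percentile(w,70),0,None)
            P.append((u,(w*v).sum()/w.sum()*1e3-v0))
        P=np.array(P); f=np.polyfit(P[:,0],P[:,1],1); out.append((f[1].round(2),(f[0]/1e3).round(4)))
    return out
def tri(c,p,s,q):
    A=[];b=[]
    for k,x in((c,p),(s,q)):
        K,R,t=map(np.array,(k['camera_matrix'],k['R'],k['t'])); o=-R.T@t; d=R.T@np.linalg.inv(K)@np.array([x[0],x[1],1.]); d/=np.linalg.norm(d)
        M=np.eye(3)-np.outer(d,d); A.append(M); b.append(M@o)
    return np.linalg.solve(sum(A),sum(b))
E
python3 - <<'E'
from h import *
import pickle
c,s=pickle.load(open('c0.pkl','rb'))
for ctr,yaw in [((0.5605,0.216),1.697),((0.5535,-0.2148),1.153)]:
  for k in (c,s): print(rim(k,ctr,yaw,0.066))
def W(ctr,yaw,px,py,i,j):
  u=(px-200-400*i)/1.6e3; v=-(py-150-300*j)/1.6e3
  return [ctr[0]+u*np.cos(yaw)-v*np.sin(yaw),ctr[1]+u*np.sin(yaw)+v*np.cos(yaw),0.066]
F=((0.559,0.216),1.66); y=1.697
for a,b in [((385,145),(353,455)),((50,163),(11,480))]:
  X=tri(c,proj(c,W(*F,*a,0,0)),s,proj(s,W(*F,*b,0,1))); d=X[:2]-[.5605,.216]
  u=d@[np.cos(y),np.sin(y)]; print('bar',X.round(4),'u,v',u.round(4),(d@[-np.sin(y),np.cos(y)]).round(4),'th',np.arctan2(X[2]-.054,80e-3-abs(u))-.4035)
print('tall',tri(c,(261,147),s,(221,229)),'wash',tri(c,(378,160),s,(285.5,170)),'oil',tri(c,(317,209),s,(298,228)))
E
```

```text
[(np.float64(-1.11), np.float64(0.0485)), (np.float64(2.14), np.float64(0.0151))]
[(np.float64(-0.37), np.float64(-0.0006)), (np.float64(0.84), np.float64(0.0139))]
[(np.float64(-3.46), np.float64(-0.0119)), (np.float64(-0.03), np.float64(-0.0108))]
[(np.float64(-0.73), np.float64(0.0249)), (np.float64(0.77), np.float64(-0.0106))]
bar [0.5427 0.3242 0.089 ] u,v 0.1096 0.0041 th 1.8696686464469063
bar [0.5725 0.1207 0.094 ] u,v -0.096 0.0001 th 1.548663837158224
tall [0.72702044 0.13954974 0.15803217] wash [ 0.69984506 -0.15560583  0.14062888] oil [ 0.58178441 -0.00092609  0.09510709]
```

>>> move_arm --steps '[{"spin": 0.14},{"spin": 0.137},{"dx": 2.05,"dy": -3.1},{"dx": 2.05,"dy": -3.1},{"dx": 2.05,"dy": -3.1},{"dx": 2.05,"dy": -3.1},{"dx": 2.05,"dy": -3.1},{"dx": 2.05,"dy": -3.1},{"dx": 2.05,"dy": -3.1},{"dx": 2.05,"dy": -3.1},{"dx": 2.05,"dy": -3.1},{"dx": 2.05,"dy": -3.1}]' --claw 0 --squeeze 10

```text
$.steps[0]: bad value
```

```bash
cat >> h.py <<'E'
def st(ctr=(0.5603,0.216),yaw=1.704):
    S=telemetry.read_state(); p=np.array(S['ee_pos']); q=S['eef_rot']
    a=2*np.arctan2(q[1],q[0]); d=p[:2]-ctr
    print('t',round(S['time'],2),'p',p.round(4),'xang',round(a,4),'u,v',(d@[np.cos(yaw),np.sin(yaw)]).round(4),(d@[-np.sin(yaw),np.cos(yaw)]).round(4),'tipz',round(p[2]-.1822,4),'F',np.round(S['ft_force'],1),'w',round(S['width'],4),'g',round(S['grip_force'],1))
E
python3 -c "
from h import *
st()"
```

```text
t 0.1 p [ 0.249  -0.5731  0.4041] xang 0.4098 u,v -0.7408 0.4134 tipz 0.2219 F [ 0.2 -0.1 -0.2] w 0.0875 g 0.0
```

>>> move_arm --steps '[{"dx": 0,"dy": 0,"dz": 0,"spin": 0.14},{"dx": 0,"dy": 0,"dz": 0,"spin": 0.137},{"dx": 2.05,"dy": -3.1,"dz": 0,"spin": 0},{"dx": 2.05,"dy": -3.1,"dz": 0,"spin": 0},{"dx": 2.05,"dy": -3.1,"dz": 0,"spin": 0},{"dx": 2.05,"dy": -3.1,"dz": 0,"spin": 0},{"dx": 2.05,"dy": -3.1,"dz": 0,"spin": 0},{"dx": 2.05,"dy": -3.1,"dz": 0,"spin": 0},{"dx": 2.05,"dy": -3.1,"dz": 0,"spin": 0},{"dx": 2.05,"dy": -3.1,"dz": 0,"spin": 0},{"dx": 2.05,"dy": -3.1,"dz": 0,"spin": 0},{"dx": 2.05,"dy": -3.1,"dz": 0,"spin": 0}]' --claw 0 --squeeze 10

```text
time: 1.3
ee_pos: [0.4115, -0.2373, 0.4046]
eef_rot: [0.998, 0.066, -0.0, 0.0]
ft_force: [0.1, -0.5, -0.1]
width: 0.0027
grip_force: 0.0
```

```bash
python3 -c "
from h import *
st()"
```

```text
t 1.3 p [ 0.4115 -0.2373  0.4046] xang 0.1328 u,v -0.4295 0.2077 tipz 0.2224 F [ 0.1 -0.5 -0.1] w 0.0027 g 0.0
```

>>> move_arm --steps '[{"dx": 2.07,"dy": -3.04,"dz": 0,"spin": 0},{"dx": 2.07,"dy": -3.04,"dz": 0,"spin": 0},{"dx": 2.07,"dy": -3.04,"dz": 0,"spin": 0},{"dx": 2.07,"dy": -3.04,"dz": 0,"spin": 0},{"dx": 2.07,"dy": -3.04,"dz": 0,"spin": 0},{"dx": 2.07,"dy": -3.04,"dz": 0,"spin": 0},{"dx": 2.07,"dy": -3.04,"dz": 0,"spin": 0},{"dx": 2.07,"dy": -3.04,"dz": 0,"spin": 0},{"dx": 2.07,"dy": -3.04,"dz": 0,"spin": 0},{"dx": 2.07,"dy": -3.04,"dz": 0,"spin": 0},{"dx": 0,"dy": 0,"dz": 0,"spin": 0},{"dx": 0,"dy": 0,"dz": 0,"spin": 0}]'

```text
time: 2.5
ee_pos: [0.5761, 0.0906, 0.4041]
eef_rot: [0.998, 0.067, -0.001, -0.0]
ft_force: [-0.0, 0.3, 0.0]
width: 0.0001
grip_force: 0.0
```

```bash
python3 -c "
from h import *
st()"
```

```text
t 2.5 p [0.5761 0.0906 0.4041] xang 0.1345 u,v -0.1264 0.001 tipz 0.2219 F [-0.   0.3  0. ] w 0.0001 g 0.0
```

>>> move_arm --steps '[{"dx": 0.1,"dy": 0,"dz": 2.6,"spin": 0},{"dx": 0,"dy": 0,"dz": 2.6,"spin": 0},{"dx": 0,"dy": 0,"dz": 2.6,"spin": 0},{"dx": 0,"dy": 0,"dz": 2.6,"spin": 0},{"dx": 0,"dy": 0,"dz": 2.6,"spin": 0},{"dx": 0,"dy": 0,"dz": 0.8,"spin": 0},{"dx": 0,"dy": 0,"dz": 0,"spin": 0},{"dx": 0,"dy": 0,"dz": 0,"spin": 0}]'

```text
time: 3.3
ee_pos: [0.5775, 0.0896, 0.268]
eef_rot: [0.998, 0.066, 0.001, 0.0]
ft_force: [-0.0, -1.2, -0.0]
width: 0.0008
grip_force: 0.0
```

```bash
python3 -c "
from h import *
st()"
```

```text
t 3.3 p [0.5775 0.0896 0.268 ] xang 0.1321 u,v -0.1275 -0.0002 tipz 0.0858 F [-0.  -1.2 -0. ] w 0.0008 g 0.0
```

>>> move_arm --steps '[{"dx": 0,"dy": -0.7,"dz": -0.05,"spin": 0},{"dx": 0,"dy": -0.7,"dz": -0.05,"spin": 0},{"dx": 0,"dy": -0.7,"dz": -0.05,"spin": 0},{"dx": 0,"dy": -0.7,"dz": -0.05,"spin": 0},{"dx": 0,"dy": -0.75,"dz": 0,"spin": 0},{"dx": 0,"dy": -0.75,"dz": 0.05,"spin": 0},{"dx": 0,"dy": -0.6,"dz": 0.35,"spin": 0},{"dx": 0,"dy": -0.6,"dz": 0.35,"spin": 0},{"dx": 0,"dy": -0.4,"dz": 0.35,"spin": 0},{"dx": 0,"dy": -0.4,"dz": 0.35,"spin": 0},{"dx": 0,"dy": -0.3,"dz": 0.25,"spin": 0},{"dx": 0,"dy": -0.3,"dz": 0.25,"spin": 0}]'

```text
time: 4.5
ee_pos: [0.5679, 0.1578, 0.2486]
eef_rot: [0.998, 0.066, -0.0, 0.001]
ft_force: [0.4, -3.7, -1.9]
width: 0.0003
grip_force: 1.8
```

```bash
python3 -c "
from h import *
st(); snap('side','s1.png');c=snap('side')
i=cv2.resize(c['img'][230:360,190:350],(800,600))[:,:,::-1]
cv2.imwrite('pics/s1c.png',i)"
```

```text
t 4.5 p [0.5679 0.1578 0.2486] xang 0.132 u,v -0.0587 0.0002 tipz 0.0664 F [ 0.4 -3.7 -1.9] w 0.0003 g 1.8
```

View pics/s1c.png

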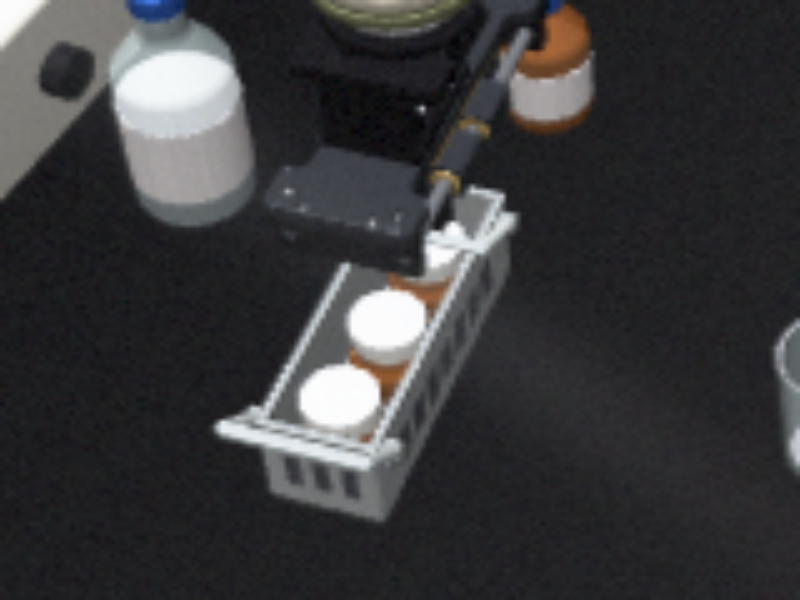

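The −u bar now lies on or near the rims (bar end at crop pixel (515,215)), and the tray looks undisturbed. I'll press it gently from above, then go over to the other end.

>>> move_arm --steps '[{"dx": 0,"dy": 0.1,"dz": -1.0,"spin": 0},{"dx": 0,"dy": 0,"dz": -0.9,"spin": 0},{"dx": 0,"dy": -0.9,"dz": 0,"spin": 0},{"dx": 0,"dy": -0.9,"dz": 0,"spin": 0},{"dx": 0,"dy": 0,"dz": 0,"spin": 0},{"dx": 0,"dy": 0,"dz": 0.6,"spin": 0},{"dx": 0,"dy": 0,"dz": 0.3,"spin": 0},{"dx": 0,"dy": 0,"dz": 0.2,"spin": 0},{"dx": 0,"dy": 0,"dz": 0.1,"spin": 0}]'

```text
time: 5.5
ee_pos: [0.5657, 0.1752, 0.2567]
eef_rot: [0.998, 0.066, -0.0, 0.0]
ft_force: [-5.2, -1.7, 13.9]
width: 0.0005
grip_force: 7.1
```

```bash
python3 -c "
from h import *
st()"
```

```text
t 5.5 p [0.5657 0.1752 0.2567] xang 0.1325 u,v -0.0411 0.0 tipz 0.0745 F [-5.2 -1.7 13.9] w 0.0005 g 7.1
```

The −u bar is at its stop: the tip sits at 74.5 mm with contact force. Now the +u end.

>>> move_arm --steps '[{"dx": 0,"dy": 0,"dz": -2.0,"spin": 0},{"dx": 0,"dy": 0,"dz": -3.2,"spin": 0},{"dx": 0,"dy": -3.6,"dz": 0,"spin": 0},{"dx": 0,"dy": -3.6,"dz": 0,"spin": 0},{"dx": 0,"dy": -3.6,"dz": 0,"spin": 0},{"dx": 0,"dy": -3.6,"dz": 0,"spin": 0},{"dx": 0,"dy": -3.6,"dz": 0,"spin": 0},{"dx": 0,"dy": 0,"dz": 0,"spin": 0},{"dx": 0,"dy": 0,"dz": 2.3,"spin": 0},{"dx": 0,"dy": 0,"dz": 2.3,"spin": 0},{"dx": 0,"dy": 0,"dz": 0,"spin": 0},{"dx": 0,"dy": 0,"dz": 0,"spin": 0}]'

```text
time: 6.7
ee_pos: [0.5421, 0.3532, 0.2623]
eef_rot: [0.998, 0.066, -0.0, 0.0]
ft_force: [-0.2, -0.6, -0.5]
width: 0.0005
grip_force: 0.0
```

```bash
python3 -c "
from h import *
st()"
```

```text
t 6.7 p [0.5421 0.3532 0.2623] xang 0.1322 u,v 0.1384 -0.0002 tipz 0.0801 F [-0.2 -0.6 -0.5] w 0.0005 g 0.0
```

>>> move_arm --steps '[{"dx": 0,"dy": 0.9,"dz": -0.1,"spin": 0},{"dx": 0,"dy": 1.0,"dz": -0.2,"spin": 0},{"dx": 0,"dy": 1.0,"dz": -0.25,"spin": 0},{"dx": 0,"dy": 1.0,"dz": -0.25,"spin": 0},{"dx": 0,"dy": 0.75,"dz": 0,"spin": 0},{"dx": 0,"dy": 0.75,"dz": 0.05,"spin": 0},{"dx": 0,"dy": 0.6,"dz": 0.35,"spin": 0},{"dx": 0,"dy": 0.6,"dz": 0.35,"spin": 0},{"dx": 0,"dy": 0.4,"dz": 0.35,"spin": 0},{"dx": 0,"dy": 0.4,"dz": 0.35,"spin": 0},{"dx": 0,"dy": 0.3,"dz": 0.25,"spin": 0},{"dx": 0,"dy": 0.3,"dz": 0.25,"spin": 0}]'

```text
time: 7.9
ee_pos: [0.5524, 0.2742, 0.2503]
eef_rot: [0.998, 0.066, -0.0, 0.0]
ft_force: [0.8, 0.7, 0.5]
width: 0.0005
grip_force: 0.3
```

```bash
python3 -c "
from h import *
st()"
```

```text
t 7.9 p [0.5524 0.2742 0.2503] xang 0.1329 u,v 0.0587 0.0001 tipz 0.0681 F [0.8 0.7 0.5] w 0.0005 g 0.3
```

>>> move_arm --steps '[{"dx": 0,"dy": -0.1,"dz": -1.0,"spin": 0},{"dx": 0,"dy": 0,"dz": -0.8,"spin": 0},{"dx": 0,"dy": 0.9,"dz": 0,"spin": 0},{"dx": 0,"dy": 0.9,"dz": 0,"spin": 0},{"dx": 0,"dy": 0,"dz": 0,"spin": 0},{"dx": 0,"dy": 0,"dz": 0.6,"spin": 0},{"dx": 0,"dy": 0,"dz": 0.3,"spin": 0},{"dx": 0,"dy": 0,"dz": 0.25,"spin": 0},{"dx": 0,"dy": 0,"dz": 0.1,"spin": 0}]'

```text
time: 8.8
ee_pos: [0.5548, 0.2576, 0.2567]
eef_rot: [0.998, 0.066, 0.0, 0.0]
ft_force: [-3.8, -5.7, 13.7]
width: 0.0008
grip_force: 6.9
```

```bash
python3 -c "
from h import *
st()"
```

```text
t 8.8 p [0.5548 0.2576 0.2567] xang 0.1329 u,v 0.042 -0.0 tipz 0.0745 F [-3.8 -5.7 13.7] w 0.0008 g 6.9
```

Both bars are at their stops. I'll lift and travel to the two-jar tray.

>>> move_arm --steps '[{"dx": 0,"dy": 0,"dz": -2.7,"spin": 0},{"dx": 0,"dy": 0,"dz": -4.0,"spin": 0},{"dx": 0,"dy": 0,"dz": -4.0,"spin": 0},{"dx": 0,"dy": 0,"dz": -4.0,"spin": 0},{"dx": -0.5,"dy": 3.5,"dz": 0,"spin": 0},{"dx": -0.5,"dy": 4,"dz": 0,"spin": 0},{"dx": -0.5,"dy": 4,"dz": 0,"spin": 0},{"dx": -0.5,"dy": 4,"dz": 0,"spin": 0},{"dx": -0.5,"dy": 4,"dz": 0,"spin": 0},{"dx": -0.5,"dy": 4,"dz": 0,"spin": 0},{"dx": -0.5,"dy": 4,"dz": 0,"spin": 0},{"dx": -0.5,"dy": 4,"dz": 0,"spin": 0}]' --claw 8.7

```text
time: 10.0
ee_pos: [0.5566, -0.061, 0.4031]
eef_rot: [0.998, 0.067, 0.0, -0.0]
ft_force: [1.0, -0.1, -0.4]
width: 0.0847
grip_force: 0.0
```

>>> move_arm --steps '[{"dx": -0.5,"dy": 4,"dz": 0,"spin": 0},{"dx": -0.5,"dy": 4,"dz": 0,"spin": 0},{"dx": -0.5,"dy": 4,"dz": 0,"spin": 0},{"dx": 0,"dy": 0,"dz": 0,"spin": -0.13},{"dx": 0,"dy": 0,"dz": 0,"spin": -0.13},{"dx": 0,"dy": 0,"dz": 0,"spin": -0.13},{"dx": 0,"dy": 0,"dz": 0,"spin": -0.13},{"dx": 0,"dy": 0,"dz": 0,"spin": -0.13},{"dx": 0,"dy": 0,"dz": 0,"spin": -0.13},{"dx": 0,"dy": 0,"dz": 0,"spin": -0.13},{"dx": 0,"dy": 0,"dz": 0,"spin": -0.11},{"dx": 0,"dy": 0,"dz": 0,"spin": 0}]'

```text
time: 11.2
ee_pos: [0.5579, -0.1804, 0.4029]
eef_rot: [0.838, 0.546, 0.0, -0.0]
ft_force: [0.8, -0.2, -0.3]
width: 0.0868
grip_force: 0.0
```

```bash
python3 -c "
from h import *
import pickle
st((0.5535,-0.2148),1.153); print(np.round(telemetry.read_state()['joint_positions'],2))
c=snap('top');s=snap('side');pickle.dump((c,s),open('c1.pkl','wb'))
for k in (c,s): print(rim(k,(.5603,.216),1.704,.066,half=.025))
o=np.zeros((300,800,3),np.uint8)
o[:,:400]=cv2.resize(s['img'][245:350,197:337],(400,300));o[:,400:]=cv2.resize(c['img'][185:260,185:285],(400,300))
cv2.imwrite('pics/s2c.png',o[:,:,::-1])"
```

```text
t 11.2 p [ 0.5579 -0.1804  0.4029] xang 1.1554 u,v 0.0332 0.0099 tipz 0.2207 F [ 0.8 -0.2 -0.3] w 0.0868 g 0.0
[ 0.71  0.3  -0.58  1.55  0.17  1.34 -0.3 ]
[(np.float64(-2.34), np.float64(-0.0744)), (np.float64(1.36), np.float64(-0.0011))]
[(np.float64(-1.16), np.float64(-0.0472)), (np.float64(-0.06), np.float64(-0.0024))]
```

View pics/s2c.png

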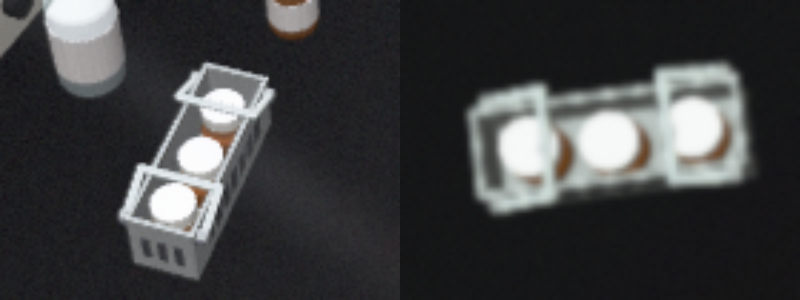

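Both lower bails lie in over the mouth (bars at about crop x = 545 and 660 in the top crop), and the tray is unmoved. Now I'll align over the two-jar tray and descend.

>>> move_arm --steps '[{"dx": -1.66,"dy": 0.5,"dz": 0,"spin": 0},{"dx": -1.66,"dy": 0.5,"dz": 0,"spin": 0},{"dx": 0,"dy": 0,"dz": 2.5,"spin": 0},{"dx": 0,"dy": 0,"dz": 3,"spin": 0},{"dx": 0,"dy": 0,"dz": 3,"spin": 0},{"dx": 0,"dy": 0,"dz": 2.5,"spin": 0},{"dx": 0,"dy": 0,"dz": 0,"spin": 0},{"dx": 0,"dy": 0,"dz": 0,"spin": 0}]'

```text
time: 12.1
ee_pos: [0.5534, -0.2165, 0.2937]
eef_rot: [0.839, 0.544, -0.0, 0.0]
ft_force: [0.4, 1.4, -0.2]
width: 0.087
grip_force: 0.0
```

```bash
python3 -c "
from h import *
st((0.5535,-0.2148),1.153)
c=snap('top');s=snap('side')
o=np.zeros((300,800,3),np.uint8)
o[:,:400]=cv2.resize(s['img'][125:245,270:430],(400,300));o[:,400:]=cv2.resize(c['img'][175:265,340:460],(400,300))
cv2.imwrite('pics/s3c.png',o[:,:,::-1])"
```

```text
t 12.1 p [ 0.5534 -0.2165  0.2937] xang 1.151 u,v -0.0016 -0.0006 tipz 0.1115 F [ 0.4  1.4 -0.2] w 0.087 g 0.0
```

View pics/s3c.png

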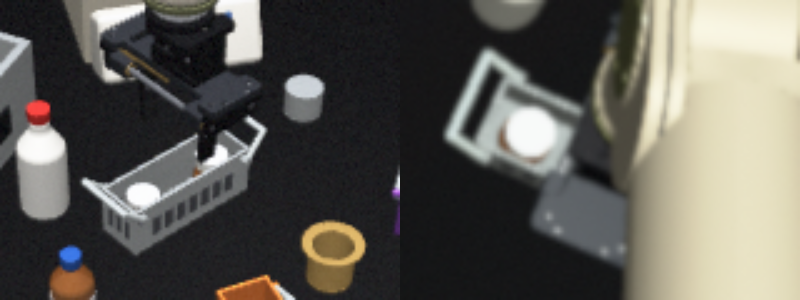

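The gripper is centred over the tray, square across it (finger at crop (207,150)), and clear of everything. Descending to grasp height and closing.

>>> move_arm --steps '[{"dx": 0.1,"dy": 0,"dz": 2,"spin": 0},{"dx": 0.05,"dy": -0.05,"dz": 2,"spin": 0},{"dx": 0,"dy": 0,"dz": 2,"spin": 0},{"dx": 0,"dy": 0,"dz": 1.5,"spin": 0},{"dx": 0,"dy": 0,"dz": 0.7,"spin": 0},{"dx": 0,"dy": 0,"dz": 0,"spin": 0}]'

```text
time: 12.8
ee_pos: [0.5536, -0.2138, 0.2111]
eef_rot: [0.838, 0.545, -0.0, -0.0]
ft_force: [0.7, -0.6, -0.3]
width: 0.0871
grip_force: 0.0
```

>>> move_arm --steps '[{"dx": 0,"dy": 0,"dz": 0,"spin": 0},{"dx": 0,"dy": 0,"dz": 0,"spin": 0},{"dx": 0,"dy": 0,"dz": 0,"spin": 0},{"dx": 0,"dy": 0,"dz": 0,"spin": 0},{"dx": 0,"dy": 0,"dz": 0,"spin": 0},{"dx": 0,"dy": 0,"dz": 0,"spin": 0},{"dx": 0,"dy": 0,"dz": 0,"spin": 0},{"dx": 0,"dy": 0,"dz": 0,"spin": 0}]' --claw 5.0 --squeeze 40

```text
time: 13.6
ee_pos: [0.5541, -0.2139, 0.2119]
eef_rot: [0.838, 0.545, 0.001, 0.001]
ft_force: [4.1, -1.6, 3.7]
width: 0.0599
grip_force: 40.0
```

```bash
python3 -c "
from h import *
st((0.5535,-0.2148),1.153)"
```

```text
t 13.6 p [ 0.5541 -0.2139  0.2119] xang 1.1527 u,v 0.001 -0.0002 tipz 0.0297 F [ 4.1 -1.6  3.7] w 0.0599 g 40.0
```

Gripped at 60 mm with 40 N. Lifting smoothly.

>>> move_arm --steps '[{"dx": 0,"dy": 0,"dz": -0.3,"spin": 0},{"dx": 0,"dy": 0,"dz": -0.6,"spin": 0},{"dx": 0,"dy": 0,"dz": -1.2,"spin": 0},{"dx": 0,"dy": 0,"dz": -2,"spin": 0},{"dx": 0,"dy": 0,"dz": -2.5,"spin": 0},{"dx": 0,"dy": 0,"dz": -2.5,"spin": 0},{"dx": 0,"dy": 0,"dz": -2.5,"spin": 0},{"dx": 0,"dy": 0,"dz": -2.5,"spin": 0},{"dx": 0,"dy": 0,"dz": -1.7,"spin": 0},{"dx": 0,"dy": 0,"dz": -0.9,"spin": 0},{"dx": 0,"dy": 0,"dz": -0.3,"spin": 0},{"dx": 0,"dy": 0,"dz": 0,"spin": 0}]'

```text
time: 14.8
ee_pos: [0.5534, -0.2137, 0.3809]
eef_rot: [0.838, 0.545, -0.0, -0.0]
ft_force: [0.4, -0.8, -7.0]
width: 0.0599
grip_force: 40.0
```

```bash
python3 -c "
from h import *
st((0.5535,-0.2148),1.153)
c=snap('top');s=snap('side')
S=s['img'][60:260,240:440]
o=np.zeros((300,800,3),np.uint8)
o[:,:400]=cv2.resize(s['img'][95:215,270:430],(400,300));o[:,400:]=cv2.resize(c['img'][175:265,340:460],(400,300))
cv2.imwrite('pics/s4c.png',o[:,:,::-1])"
```

```text
t 14.8 p [ 0.5534 -0.2137  0.3809] xang 1.1529 u,v 0.001 0.0005 tipz 0.1987 F [ 0.4 -0.8 -7. ] w 0.0599 g 40.0
```

View pics/s4c.png

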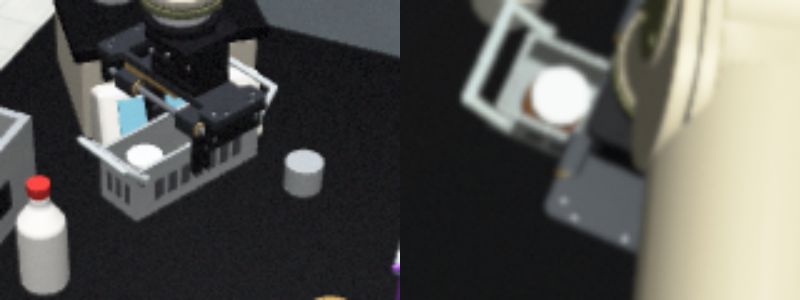

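The tray hangs level with the jars upright (crop (145,155)), and the underside is well clear of the bottles. I'll turn it into line and carry it over.

>>> move_arm --steps '[{"dx": 0,"dy": 0,"dz": 0,"spin": -0.08},{"dx": 0,"dy": 0,"dz": 0,"spin": -0.13},{"dx": 0,"dy": 0,"dz": 0,"spin": -0.13},{"dx": 0,"dy": 0,"dz": 0,"spin": -0.13},{"dx": 0,"dy": 0,"dz": 0,"spin": -0.08},{"dx": 1,"dy": 0.15,"dz": 0,"spin": 0},{"dx": 2,"dy": 0.3,"dz": 0,"spin": 0},{"dx": 3,"dy": 0.45,"dz": 0,"spin": 0},{"dx": 3.5,"dy": 0.53,"dz": 0,"spin": 0},{"dx": 3.5,"dy": 0.53,"dz": 0,"spin": 0},{"dx": 3.5,"dy": 0.53,"dz": 0,"spin": 0},{"dx": 3.5,"dy": 0.53,"dz": 0,"spin": 0}]'

```text
time: 16.1
ee_pos: [0.5567, -0.0092, 0.3808]
eef_rot: [0.66, 0.751, -0.0, -0.0]
ft_force: [0.7, -0.2, -6.2]
width: 0.0596
grip_force: 40.0
```

>>> move_arm --steps '[{"dx": 3.5,"dy": 0.53,"dz": 0,"spin": 0},{"dx": 3.5,"dy": 0.53,"dz": 0,"spin": 0},{"dx": 3.5,"dy": 0.53,"dz": 0,"spin": 0},{"dx": 3.5,"dy": 0.53,"dz": 0,"spin": 0},{"dx": 3,"dy": 0.45,"dz": 0,"spin": 0},{"dx": 2.5,"dy": 0.38,"dz": 0,"spin": 0},{"dx": 1.7,"dy": 0.25,"dz": 0,"spin": 0},{"dx": 0.9,"dy": 0.13,"dz": 0,"spin": 0},{"dx": 0.4,"dy": 0.06,"dz": 0,"spin": 0},{"dx": 0,"dy": 0,"dz": 0,"spin": 0},{"dx": 0,"dy": 0,"dz": 0,"spin": 0}]'

```text
time: 17.2
ee_pos: [0.5615, 0.2149, 0.3811]
eef_rot: [0.66, 0.752, -0.0, 0.0]
ft_force: [-0.5, -0.2, -5.8]
width: 0.0596
grip_force: 40.0
```

```bash
python3 - <<'E'
from h import *
import pickle
st()
c,s=pickle.load(open('c1.pkl','rb'))
for k,n in((c,'top'),(s,'side')):
  h=cv2.cvtColor(k['img'],cv2.COLOR_RGB2HSV)
  m=((h[:,:,2]>225)&(h[:,:,1]<30)).astype(np.uint8)
  N,_,q,ce=cv2.connectedComponentsWithStats(m)
  for i in range(1,N):
    X=ray(k,ce[i],0.055)
    if q[i,4]>40 and abs(X[0]-.56)<.05 and abs(X[1]-.216)<.12: print(n,q[i,4],X.round(4))
# lower tray: end rims in clean side view; bar bright peaks along the centreline
for k in (c,s):
  g=cv2.cvtColor(k['img'],cv2.COLOR_RGB2GRAY).astype(np.float32)
  for u0,z in((.0414,.0735),(-.0414,.0735),(.0885,.066),(-.0885,.066)):
    R=[]
    for v in (-25,-22,22,25):
      u=u0+np.arange(-.008,.0081,.0005); y=1.704; vv=v/1e3
      X=np.stack([.5603+u*np.cos(y)-vv*np.sin(y),.216+u*np.sin(y)+vv*np.cos(y),0*u+z],1)
      p=np.array([proj(k,x) for x in X],np.float32)[None]; w=cv2.remap(g,p[...,0],p[...,1],cv2.INTER_CUBIC)[0]; w=np.clip(w-np.percentile(w,60),0,None); R.append(((w*u).sum()/w.sum()-u0)*1e3)
    print(u0,np.round(R,1))
E
```

```text
t 17.2 p [0.5615 0.2149 0.3811] xang 1.7009 u,v -0.0012 -0.001 tipz 0.1989 F [-0.5 -0.2 -5.8] w 0.0596 g 40.0
top 133 [0.5682 0.1588 0.055 ]
top 117 [0.5539 0.2746 0.055 ]
top 149 [0.5578 0.2176 0.055 ]
side 183 [0.5708 0.1605 0.055 ]
side 152 [0.5589 0.2182 0.055 ]
side 297 [0.5572 0.2661 0.055 ]
0.0414 [-0.6 -0.6 -0.3 -0.6]
-0.0414 [-0.9 -0.7  0.3  0.1]
0.0885 [-2.3 -0.6 -0.9 -1.2]
-0.0885 [1.1 0.1 2.9 5.8]
0.0414 [2.3 1.6 1.  1.3]
-0.0414 [ 1.5  2.  -2.9  1. ]
0.0885 [1.  1.2 0.3 1.1]
-0.0885 [1.5 2.  1.8 1.7]
```

The lower tray is within about 1 mm of the estimate. Lowering to just above contact.

>>> move_arm --steps '[{"dx": 0.12,"dy": -0.1,"dz": 0.5,"spin": 0},{"dx": 0,"dy": 0,"dz": 1,"spin": 0},{"dx": 0,"dy": 0,"dz": 1.5,"spin": 0},{"dx": 0,"dy": 0,"dz": 1.5,"spin": 0},{"dx": 0,"dy": 0,"dz": 1.5,"spin": 0},{"dx": 0,"dy": 0,"dz": 1.2,"spin": 0},{"dx": 0,"dy": 0,"dz": 0.8,"spin": 0},{"dx": 0,"dy": 0,"dz": 0.4,"spin": 0},{"dx": 0,"dy": 0,"dz": 0.2,"spin": 0},{"dx": 0,"dy": 0,"dz": 0,"spin": 0},{"dx": 0,"dy": 0,"dz": 0,"spin": 0}]'

```text
time: 18.3
ee_pos: [0.5602, 0.2172, 0.2958]
eef_rot: [0.659, 0.752, 0.0, 0.0]
ft_force: [0.0, -0.6, -5.3]
width: 0.0595
grip_force: 40.0
```

```bash
python3 - <<'E'
from h import *
st()
c=snap('top');s=snap('side')
o=np.zeros((450,800,3),np.uint8)
o[:,:400]=cv2.resize(s['img'][230:365,200:320],(400,450));o[:300,400:]=cv2.resize(c['img'][170:260,180:300],(400,300))
cv2.imwrite('pics/s5c.png',o[:,:,::-1])
E
```

```text
t 18.3 p [0.5602 0.2172 0.2958] xang 1.7028 u,v 0.0012 -0.0001 tipz 0.1136 F [ 0.  -0.6 -5.3] w 0.0595 g 40.0
```

View pics/s5c.png

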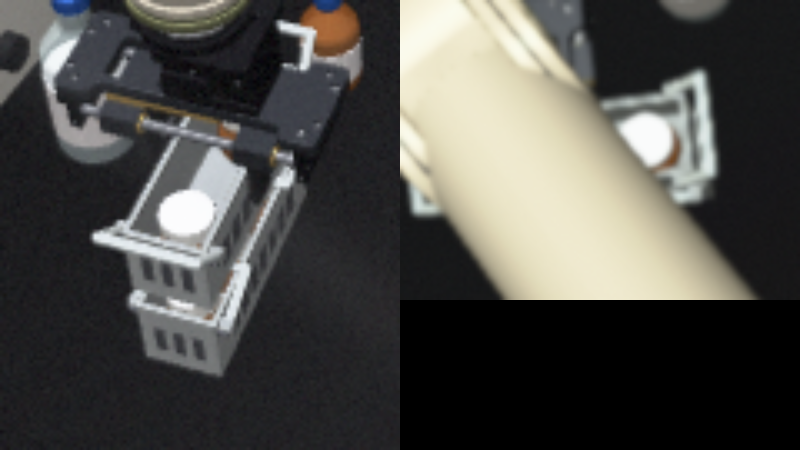

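```bash
python3 - <<'E'
from h import *
s=snap('side'); y=1.704
for p,z in(((137,290),.084),((212,308),.084),((150,356),0),((222,374),0)):
  d=ray(s,(200+p[0]/3.333,230+p[1]/3.333),z)[:2]-[.5603,.216]; print((d@[np.cos(y),np.sin(y)]).round(4),(d@[-np.sin(y),np.cos(y)]).round(4))
E
```

```text
0.0907 -0.0259
0.0891 0.0305
0.09 -0.0265
0.0885 0.0301
```

The trays are aligned to about 1 mm. The final lowering is slow, watching the force.

>>> move_arm --steps '[{"dx": -0.1,"dy": 0,"dz": 0.15,"spin": 0},{"dx": 0,"dy": 0,"dz": 0.2,"spin": 0},{"dx": 0,"dy": 0,"dz": 0.15,"spin": 0},{"dx": 0,"dy": 0,"dz": 0.1,"spin": 0},{"dx": 0,"dy": 0,"dz": 0.1,"spin": 0},{"dx": 0,"dy": 0,"dz": 0.05,"spin": 0},{"dx": 0,"dy": 0,"dz": 0,"spin": 0}]'

```text
time: 19.15
ee_pos: [0.5602, 0.216, 0.2877]
eef_rot: [0.659, 0.752, -0.0, 0.0]
ft_force: [0.1, -0.1, -6.9]
width: 0.0597
grip_force: 40.0
```

>>> move_arm --steps '[{"dx": 0,"dy": 0,"dz": 0.05,"spin": 0},{"dx": 0,"dy": 0,"dz": 0.05,"spin": 0},{"dx": 0,"dy": 0,"dz": 0,"spin": 0}]'

```text
time: 19.45
ee_pos: [0.5602, 0.2161, 0.2867]
eef_rot: [0.659, 0.752, -0.0, 0.0]
ft_force: [0.7, -0.2, -5.9]
width: 0.06
grip_force: 40.0
```

>>> move_arm --steps '[{"dx": 0,"dy": 0,"dz": 0.05,"spin": 0},{"dx": 0,"dy": 0,"dz": 0.05,"spin": 0},{"dx": 0,"dy": 0,"dz": 0,"spin": 0}]'

```text
time: 19.75
ee_pos: [0.5602, 0.2161, 0.2863]
eef_rot: [0.659, 0.752, 0.0, 0.0]
ft_force: [-2.4, -1.9, 1.0]
width: 0.0597
grip_force: 40.0
```

The weight is now carried by the lower tray. Releasing.

>>> move_arm --steps '[{"dx": 0,"dy": 0,"dz": 0,"spin": 0},{"dx": 0,"dy": 0,"dz": 0,"spin": 0},{"dx": 0,"dy": 0,"dz": 0,"spin": 0}]' --squeeze 5

```text
time: 20.05
ee_pos: [0.5602, 0.2161, 0.2862]
eef_rot: [0.659, 0.752, 0.0, 0.0]
ft_force: [-3.7, -1.5, 5.1]
width: 0.0599
grip_force: 5.0
```

>>> move_arm --steps '[{"dx": 0,"dy": 0,"dz": 0,"spin": 0},{"dx": 0,"dy": 0,"dz": 0,"spin": 0},{"dx": 0,"dy": 0,"dz": 0,"spin": 0},{"dx": 0,"dy": 0,"dz": 0,"spin": 0},{"dx": 0,"dy": 0,"dz": 0,"spin": 0},{"dx": 0,"dy": 0,"dz": 0,"spin": 0}]' --claw 8.6

```text
time: 20.65
ee_pos: [0.5602, 0.2161, 0.2857]
eef_rot: [0.659, 0.752, 0.0, 0.0]
ft_force: [-0.3, 0.8, -0.2]
width: 0.0855
grip_force: 0.0
```

```bash
python3 -c "
from h import *
st()"
```

```text
t 20.65 p [0.5602 0.2161 0.2857] xang 1.7028 u,v 0.0001 0.0001 tipz 0.1035 F [-0.3  0.8 -0.2] w 0.0855 g 0.0
```

>>> move_arm --steps '[{"dx": 0,"dy": 0,"dz": -1,"spin": 0},{"dx": 0,"dy": 0,"dz": -2,"spin": 0},{"dx": 0,"dy": 0,"dz": -3,"spin": 0},{"dx": 0,"dy": 0,"dz": -3,"spin": 0},{"dx": 0,"dy": 0,"dz": -3,"spin": 0},{"dx": -3,"dy": 0,"dz": 0,"spin": 0},{"dx": -4,"dy": 0,"dz": 0,"spin": 0},{"dx": -4,"dy": 0,"dz": 0,"spin": 0},{"dx": -4,"dy": 0,"dz": 0,"spin": 0},{"dx": -4,"dy": 0,"dz": 0,"spin": 0},{"dx": -3,"dy": 0,"dz": 0,"spin": 0},{"dx": 0,"dy": 0,"dz": 0,"spin": 0}]'

```text
time: 21.85
ee_pos: [0.5897, -0.0075, 0.4061]
eef_rot: [0.662, 0.75, -0.001, 0.001]
ft_force: [0.4, 0.2, -1.1]
width: 0.0862
grip_force: 0.0
```

```bash
python3 - <<'E'
from h import *
st()
c=snap('top');s=snap('side')
o=np.zeros((450,800,3),np.uint8)
o[:,:400]=cv2.resize(s['img'][230:365,200:320],(400,450));o[:300,400:]=cv2.resize(c['img'][170:260,180:300],(400,300))
cv2.imwrite('pics/s6c.png',o[:,:,::-1])
E
```

```text
t 21.85 p [ 0.5897 -0.0075  0.4061] xang 1.6954 u,v -0.2254 0.0006 tipz 0.2239 F [ 0.4  0.2 -1.1] w 0.0862 g 0.0
```

View pics/s6c.png

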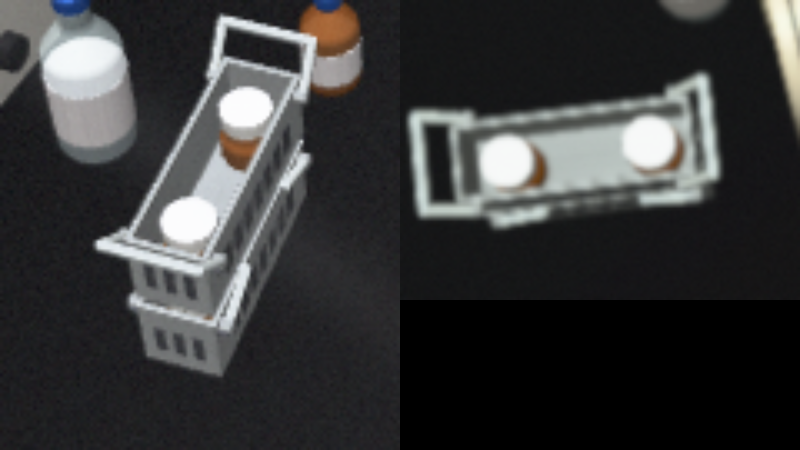

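The two-jar tray rests squarely in line on the lower tray's swung-in arms. Its jars are upright at crop (188,220) and (245,112), and the gripper is clear. Handing in.

```bash
python3 -c "
from h import *
print(job.close_job())"
```

```text
the job is handed in; nothing more can be done
None
```

I swung both bail arms of the three-jar tray in onto its rims, stacked the two-jar tray on them in line to about 1 mm with its jars upright, and handed the job in at about 22 s; no verdict was returned.

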